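Turn the pin frame over in its turnover stand

ROBOT

A 6-joint arm with a two-finger parallel gripper is mounted at the origin on the work surface. World frame = base frame: x ahead of the robot, y to its left, z up, the work surface at z = 0. Lengths are in m, angles in degrees, forces in N, time in s.
With the tool pointing down it reaches from about 0.35 to 0.85 m from the base axis. Payload 8.1 kg.
Tool frame: the origin (TCP) lies midway between the tips of the shut fingers; the grasp point (between the pads) lies 19 mm behind it; z points along the fingers, y is the line along which they close (so a half turn about z gives the same grasp; the last joint's range is limited). The gripper opens to 93 mm and grips with 3 to 60 N. Pads are 15 mm wide; open, the fingers measure 128 mm over their backs; the gripper's body (75 mm by 188 mm) begins 65 mm behind the grasp point.
Start: joints at [-69.981, 7.471, 85.268, -0, 87.261, -4.893], TCP at [0.253, -0.544, 0.219] pointing down, gripper open.
Joint ranges: [-169.43, 169.43], [-51.17, 129.36], [1.28, 143.12], [-76.62, 256.62], [0, 156.53], [-152.29, 152.29]. Speed limits (degrees/s): [136.94, 136.94, 159.86, 180, 180, 180].

INTERFACE

Orientations are given as a 3x3 rotation matrix whose columns are the frame's x, y, z axes.
In Python, from cell import get_state, get_image, finish_job, spot_in, mark_of gives the robot as it stands.
- The arm moves only by the tool send_rows, never from a script. Its argument "rows" is a list of rows, each a list of 3 entries, a list of its own where there are three numbers: the closure, from -1 (fully open) to 1 (shut), then the shift along the tool's x, y, z in cm, then the turn about the tool's z in rad. A call has 1 to 5 rows; each row shifts and turns the commanded pose from where the row before left it, along the tool's axes as they then stand; what a row does not reach is not made up. A row lasts 1/10 s, in which the tool goes at most 50 mm and 8.59 degrees, less where a joint would pass 70% of its speed; a pose out of reach is approached as far as the arm can. A call with a gripper value outside its range is refused whole. The fingers move at their own pace and stop on an object; "grip_force" is the grip in N (left out, the last holds). Time passes only in rows, so rows that do not move let the fingers close. It gives the time, the measured TCP pose, the force, the opening and the grip force at its end, in the units of the state.
- get_state(): the state, without advancing time (a new reading comes with each control period).
- get_image(name): name is "scene" or "top"; returns a dict with "color" (384x512x3 uint8, blue, green, red), "fovy" (degrees; the focal length in pixels is half the picture's height over the tangent of half this angle, whatever the lens; pixels are square), "cx", "cy" (the principal point, pixels), "rvec" (rotation vector, rad) and "tvec" (3), from world to camera coordinates, as OpenCV has them. Camera axes: x right, y down, z forward; pixel columns grow to the right and rows downward; lengths in m; the calibration is good to about 2 mm. A picture is of the moment at which its call begins. There is no depth.
- finish_job(): hands the job in; it is judged then, once.
Trained networks look in a picture, given as the dict that the camera call returned (one of the last four; its "shot" number tells which), for a name from the list of things; names that differ only in an ending like _2 or _b are one class to them, and where a whole thing is asked for, a point or a joint stands for the part that bears it (a point fixed in the world has none). Each returns a list of dicts, best first, with "score" (0 to 1); they miss things now and then, are a little off and sometimes report something else, mostly with a low value. They report only what shows in the picture. A call takes as long as a camera call.
- spot_in(picture, thing): "centre" ([column, row] in pixels, amid what is visible of it).
- mark_of(picture, thing): "centre" ([column, row] in pixels: a listed point, or the origin of a listed thing).
The state is a dict: "t": time; "qpos": joint angles; "qvel": joint speeds; "tau": joint torques, N m; "ee_pos": TCP position; "tool_rot": TCP orientation; "contact_force": force on the tool from outside, world axes, zero at the start; "moment": the same for the moment, N m; "opening": finger opening in m; "gripper_force": force on a finger pad.
Only numpy, scipy, OpenCV 4.12 (cv2) and the standard library are available. Lean on these libraries where they do the work, as an engineer would, in place of code of your own. Each camera call takes 0.05 s, during which the arm holds its last target. There are 200 camera calls.

TASK

The pins in the turnover stand are done on this side: flip the frame over so that its flat back is up and the pins hang underneath. Using only fingertips, press down the frame's far long edge so that the near one rises, push the risen edge over the top away from you, and ease it down level onto its stop without letting it slam. Do not touch the pins, do not shove or lift the stand, and leave the things standing around it alone.

Things in the scene. Friction and masses are not known exactly. Their poses are not given: they have to be found in the camera images.
- stand: loose aluminium turnover stand, 3 kg, on rubber feet; slides if pushed with over about 20 N. Base plate 190 (x) x 340 (y) mm, its top 21 mm above the bench. Two uprights at y = +-128 mm, 62 mm wide (x), 12 mm thick, tops 148 mm above the bench, carry the frame. Origin: centre of the underside; x: square to the axle, away from the robot (within 25 deg); y: along the axle; z up
- axle (a point): point on the stand at the middle of the frame's axle, 130 mm above the stand's origin. The axle runs along the stand's y axis
- frame (a joint): angle (rad) of the turning frame. 0: level, pins up, on its first stop. Grows as the far long edge goes down and the near one rises; pi/2: on edge; pi: level, pins down, on its second stop. It cannot turn the other way from 0. Balanced and stiff: it stays where it is left and takes about 1.2 N at a long edge to turn. Starts between 0 and 0.3
- long_edge (a point): point on the frame, mid-thickness, at the middle of the long edge that starts nearest the robot. The frame is a flat cream plastic plate, 170 mm across the axle x 216 mm along it x 12 mm, about 0.65 kg; the axle runs through its middle, so each long edge is 85 mm from it and passes 215 mm above the bench. Site axes turn with the frame, z out of the pin side
- pins: 16 steel pins, 8 mm thick, standing 16 mm out of the frame's pin side in two rows along the axle, 16 mm either side of it, between flat steel strips 3 mm high that reach 37 mm either side of the axle. Beyond them the frame is bare and flat, 48 mm wide up to each long edge; the back is flat all over. Origin: middle of the axle
- collar_a: steel sleeve 32 mm across, 30 mm tall, standing on the bench on the robot's side of the stand, to the left. Origin: centre of its underside
- collar_b: the same, to the right
- glue_bottle: white plastic bottle 38 mm across, 95 mm tall, standing beside the stand on the left. Origin: centre of its underside
- parts_tray: open blue plastic tray 120 x 170 x 28 mm full of loose pins, beside the stand on the right. Origin: centre of its underside

How it is judged:
By the outcome, as a careful person would: the job done as asked, in the order asked, and still so for the second after the job is handed in, with the robot touching nothing.
It also fails if it takes over 48 s, if anything falls off the work surface, if the arm or the gripper's body presses on something with over 40 N, if the wrist force passes 120 N, or if a joint passes its speed limit or range.

## Working session

There is one attempt and no reset: what is moved stays moved. The work goes in short steps, Python scripts to look and compute and a tool call to move; the robot and the scene stay as the last step left them, time stands still between calls to the robot, and variables do not carry over. Pictures are saved under pics/ and viewed, at most 10 in all, crops included, and the job is handed in when it is done.

Besides the shell and the picture viewer there is one more tool, called after "Emit:" as name(argument=value, ...) on one line, values as JSON. send_rows: Moves the arm, as the interface text tells. Its arguments: {"type":"object","properties":{"rows":{"type":"array"},"grip_force":{"type":"number"}},"required":["rows"]}

```bash
mkdir -p pics
cat > h.py <<'E'
import numpy as np, cv2
from cell import *
def cam(p):
    f=p["color"].shape[0]/2/np.tan(np.radians(p["fovy"])/2)
    K=np.array([[f,0,p["cx"]],[0,f,p["cy"]],[0,0,1]]); R=cv2.Rodrigues(np.array(p["rvec"],float))[0]
    return K,R,np.array(p["tvec"],float).ravel()
def onplane(p,uv,z):
    K,R,t=cam(p); d=R.T@np.linalg.inv(K)@[uv[0],uv[1],1]; c=-R.T@t
    return c+d*(z-c[2])/d[2]
def proj(p,X):
    K,R,t=cam(p); return cv2.projectPoints(np.array(X,float).reshape(-1,3),np.array(p["rvec"],float),t,K,None)[0].reshape(-1,2)
def tri(ps,uvs):
    P=[cam(p)[0]@np.c_[cam(p)[1],cam(p)[2]] for p in ps]
    X=cv2.triangulatePoints(P[0],P[1],np.array(uvs[0],float),np.array(uvs[1],float)).ravel(); return X[:3]/X[3]
E
python3 - <<'E'
from h import *
np.set_printoptions(precision=4,suppress=True)
P={n:get_image(n) for n in("scene","top")}
for n,p in P.items(): cv2.imwrite(f"pics/{n}0.png",p["color"])
hz=dict(stand=0,axle=.13,long_edge=.13,pins=.13,collar_a=0,glue_bottle=0,parts_tray=0)
for th,z in hz.items():
    r={}
    for n,p in P.items():
        m=mark_of(p,th)[:2]; r[n]=m
        for k in m: print(th,n,round(k["score"],2),np.array(k["centre"]),onplane(p,k["centre"],z))
    if r["scene"] and r["top"]: print("  tri",tri([P["scene"],P["top"]],[r["scene"][0]["centre"],r["top"][0]["centre"]]))
s=get_state(); print(s["t"],s["ee_pos"],s["tool_rot"],s["contact_force"],s["opening"])
for n,p in P.items(): print(n,-cam(p)[1].T@cam(p)[2])
E
```

```text
stand scene 0.74 [227.6 215.8] [ 0.5776 -0.0119  0.    ]
stand top 0.89 [278.9 185.4] [ 0.566 -0.034  0.   ]
  tri [ 0.5682 -0.0293 -0.0272]
axle scene 0.83 [220.5 182.5] [ 0.5709 -0.0312  0.13  ]
axle top 0.61 [277.6 172.4] [ 0.568  -0.0236  0.13  ]
  tri [ 0.5699 -0.0271  0.131 ]
long_edge scene 0.83 [231.  154.2] [ 0.4862 -0.0642  0.13  ]
long_edge top 0.92 [287.3 207.1] [ 0.4899 -0.0431  0.13  ]
long_edge top 0.6 [277.  169.3] [ 0.5751 -0.0225  0.13  ]
  tri [ 0.492  -0.0492  0.1447]
pins scene 0.74 [226.9 181.9] [ 0.5603 -0.0197  0.13  ]
pins top 0.58 [279.2 169.8] [ 0.5739 -0.0273  0.13  ]
  tri [ 0.568  -0.0207  0.1403]
collar_a scene 0.68 [283.8 188.5] [0.4165 0.0597 0.    ]
collar_a top 0.72 [318.7 230.4] [ 0.4515 -0.1295  0.    ]
collar_a top 0.63 [242.6 246.1] [0.4155 0.0582 0.    ]
  tri [ 0.43   -0.0341 -0.0016]
glue_bottle scene 0.63 [306.  236.6] [0.5076 0.1902 0.    ]
glue_bottle scene 0.3 [226.3 182.6] [ 0.4946 -0.0811  0.    ]
glue_bottle top 0.57 [187.3 206.1] [0.516  0.1949 0.    ]
  tri [0.514  0.1929 0.0126]
parts_tray scene 0.73 [133.6 174.1] [ 0.6258 -0.3106  0.    ]
parts_tray top 0.95 [385.8 164.7] [ 0.6167 -0.3074  0.    ]
  tri [ 0.6211 -0.3136 -0.0093]
0.8 [ 0.2527 -0.5442  0.2187] [[ 0.907   0.4212  0.    ]
 [ 0.4212 -0.907  -0.0001]
 [-0.      0.0001 -1.    ]] [-0.2589  0.7506  0.3892] 0.0928271665552008
scene [1.0308 0.4021 1.0218]
top [0.3423 0.0327 1.0588]
```

View pics/scene0.png

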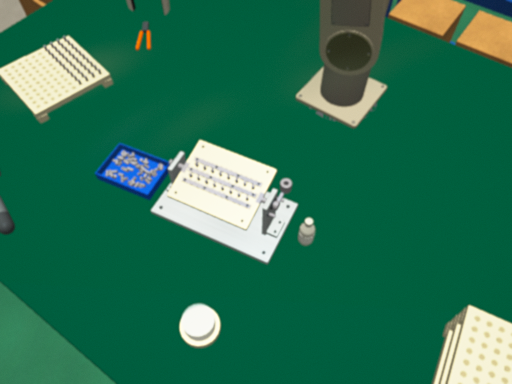

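View pics/top0.png

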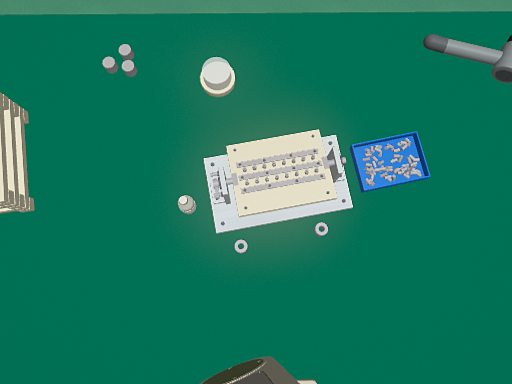

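The scene view shows the stand mid-picture at about (225,190), with the frame near level and pins up, the tray on the left and the bottle at (306,232). The top view shows the frame corners at about (227,146), (320,130), (337,199) and (243,214), and the collars at (241,246) and (321,229). Next I fit the frame's pose from its corners.

```bash
cat > fit.py <<'E'
from h import *
from scipy.optimize import least_squares
def model(v):
    x,y,psi,th=v; c,s=np.cos(psi),np.sin(psi)
    ex=np.array([c,s,0]);ey=np.array([-s,c,0]);ez=np.array([0,0,1])
    f=np.cos(th)*ex-np.sin(th)*ez; n=np.sin(th)*ex+np.cos(th)*ez
    top=1 if np.cos(th)>0 else -1
    return np.array([[x,y,.13]+a*.085*f+b*.108*ey+.006*top*n for a,b in((1,1),(1,-1),(-1,-1),(-1,1))])
def quad(p,seed,r=75):
    b,g,rr=[p["color"][...,i].astype(int) for i in range(3)]
    m=((rr>150)&(rr-b>18)&(g>140)).astype(np.uint8)
    k=np.zeros_like(m); cv2.circle(k,tuple(int(a) for a in seed),r,1,-1); m&=k
    pts=np.argwhere(cv2.morphologyEx(m,cv2.MORPH_OPEN,np.ones((2,2),np.uint8)))[:,::-1].astype(np.int32)
    return cv2.approxPolyN(cv2.convexHull(pts),4,ensure_convex=True).reshape(-1,2).astype(float)
def fit(P,v0):
    Q=[(p,quad(p,proj(p,[v0[0],v0[1],.13])[0])) for p in P]
    def res(v):
        o=[]
        for p,q in Q:
            for a in proj(p,model(v)): o+=list(q[np.argmin(((q-a)**2).sum(1))]-a)
        return o
    r=least_squares(res,v0,loss="soft_l1"); return r.x,np.abs(r.fun).reshape(-1,8).mean(1),Q
E
python3 - <<'E'
from fit import *
np.set_printoptions(precision=4,suppress=True)
P=[get_image("scene"),get_image("top")]
for th in(0.05,.25):
    v,e,Q=fit(P,[.569,-.027,.18,th]); print(v,e)
for p,n in zip(P,"st"):
    im=cv2.resize(p["color"],None,fx=3,fy=3,interpolation=cv2.INTER_CUBIC)
    cv2.polylines(im,[(3*proj(p,model(v))+1).astype(int)],True,(0,0,255),1)
    x,y,psi,_=v;c,s=np.cos(psi),np.sin(psi)
    B=[[x+a*c-b*s,y+a*s+b*c,.021] for a,b in((.095,.17),(.095,-.17),(-.095,-.17),(-.095,.17))]
    cv2.polylines(im,[(3*proj(p,B)+1).astype(int)],True,(255,0,255),1)
    a=(3*proj(p,[x,y,.13])[0]).astype(int); globals()[n]=im[a[1]-200:a[1]+200,a[0]-265:a[0]+265]
cv2.imwrite("pics/fit.png",cv2.resize(np.vstack([s_ if 0 else globals()["s"] if 0 else im[:1] for s_ in []]) if 0 else t,None,fx=1.4,fy=1.4))
for a in((.1,0),(.06,0),(-.1,0)): print(a,[x+a[0]*c,y+a[0]*np.sin(psi)])
E
```

```text
[ 0.5672 -0.0288  0.1768  0.143 ] [1.3749 0.7454]
[ 0.5672 -0.0288  0.1768  0.143 ] [1.3749 0.7454]
(0.1, 0) [np.float64(0.665687427671024), np.float64(-0.011253867404996634)]
(0.06, 0) [np.float64(0.6263108535770467), np.float64(-0.018288454288497066)]
(-0.1, 0) [np.float64(0.4688045572011375), np.float64(-0.04642680182249878)]
```

View pics/fit.png

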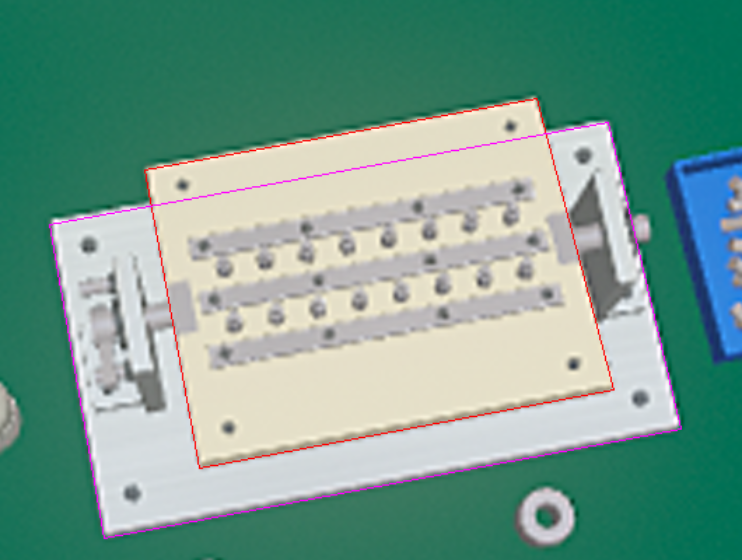

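The fit overlay matches the plate and base edges: axle at (0.567, -0.029), yaw 10.1°, frame angle 0.14. Next I turn the tool square to the stand, shut the fingers and move above the far strip.

Emit:
send_rows(rows=[[1, [0, 0, -1], 0.13], [1, [0, 0, -1], 0.128], [1, [3.2, -3.2, 0], 0], [1, [3.2, -3.2, 0], 0], [1, [3.2, -3.2, 0], 0]], grip_force=10)

```text
t: 1.4
ee_pos: [0.3308, -0.4317, 0.2387]
tool_rot: [[0.985, 0.175, 0.0], [0.175, -0.985, -0.0], [0.0, 0.0, -1.0]]
contact_force: [1.1, -0.9, 0.6]
opening: 0.058
gripper_force: 0.0
```

Emit:
send_rows(rows=[[1, [3.2, -3.2, 0], 0], [1, [3.2, -3.2, 0], 0], [1, [3.2, -3.2, 0], 0], [1, [3.2, -3.2, 0], 0], [1, [3.2, -3.2, 0], 0]])

```text
t: 1.9
ee_pos: [0.4606, -0.2455, 0.2389]
tool_rot: [[0.984, 0.176, 0.001], [0.176, -0.984, -0.0], [0.001, 0.0, -1.0]]
contact_force: [0.7, -0.9, -0.2]
opening: 0.0175
gripper_force: 0.0
```

Emit:
send_rows(rows=[[1, [3.2, -3.2, 0], 0], [1, [3.2, -3.2, 0], 0], [1, [3.2, -3.2, 0], 0], [1, [0, 0, 0], 0]])

```text
t: 2.3
ee_pos: [0.5395, -0.131, 0.2386]
tool_rot: [[0.983, 0.181, 0.001], [0.181, -0.983, 0.002], [0.001, -0.001, -1.0]]
contact_force: [-0.5, -1.2, -0.2]
opening: 0.0007
gripper_force: 0.0
```

```bash
cat > st.py <<'E'
from h import *
def stand(s,v):
    d=np.array(s["ee_pos"])-[v[0],v[1],0]; c,q=np.cos(v[2]),np.sin(v[2])
    return np.array([c*d[0]+q*d[1],-q*d[0]+c*d[1],d[2]])
if __name__=="__main__":
    s=get_state(); print(s["t"],"stand xyz mm",(stand(s,[.5672,-.0288,.1768])*1000).round(1),"toolx deg",np.degrees(np.arctan2(s["tool_rot"][1][0],s["tool_rot"][0][0])),np.round(s["contact_force"],2),s["opening"])
E
python3 st.py
```

```text
2.3 stand xyz mm [-45.2 -95.8 238.6] toolx deg 10.4318936567012 [-0.49 -1.18 -0.25] 0.0006573740724865724
```

Emit:
send_rows(rows=[[1, [3.4, -3.2, 0], 0], [1, [3.4, -3.2, 0], 0], [1, [3.5, -3.2, 0], 0], [1, [0, 0, 3], 0], [1, [0, 0, 3], 0]])

```text
t: 2.8
ee_pos: [0.6233, -0.0222, 0.179]
tool_rot: [[0.984, 0.178, 0.003], [0.178, -0.984, -0.001], [0.003, 0.001, -1.0]]
contact_force: [-0.5, -0.1, -0.9]
opening: 0.0003
gripper_force: 0.0
```

Emit:
send_rows(rows=[[1, [0, 0, 2], 0], [1, [0, 0, 0.5], 0], [1, [0, 0, 0], 0]])

```text
t: 3.1
ee_pos: [0.6212, -0.0236, 0.1529]
tool_rot: [[0.984, 0.175, -0.002], [0.175, -0.984, 0.0], [-0.002, -0.0, -1.0]]
contact_force: [0.1, 0.4, 0.5]
opening: 0.0004
gripper_force: 0.0
```

```bash
python3 st.py
python3 - <<'E'
from fit import *
P=[get_image("scene"),get_image("top")]
for n,p in zip("st",P):
    a=proj(p,[.567,-.029,.13])[0].astype(int); cv2.imwrite(f"pics/{n}1.png",cv2.resize(p["color"][a[1]-75:a[1]+75,a[0]-100:a[0]+100],None,fx=4,fy=4))
E
```

```text
3.1 stand xyz mm [ 54.1  -4.3 152.9] toolx deg 10.101293793250072 [0.14 0.42 0.48] 0.0003765305186459387
```

View pics/s1.png

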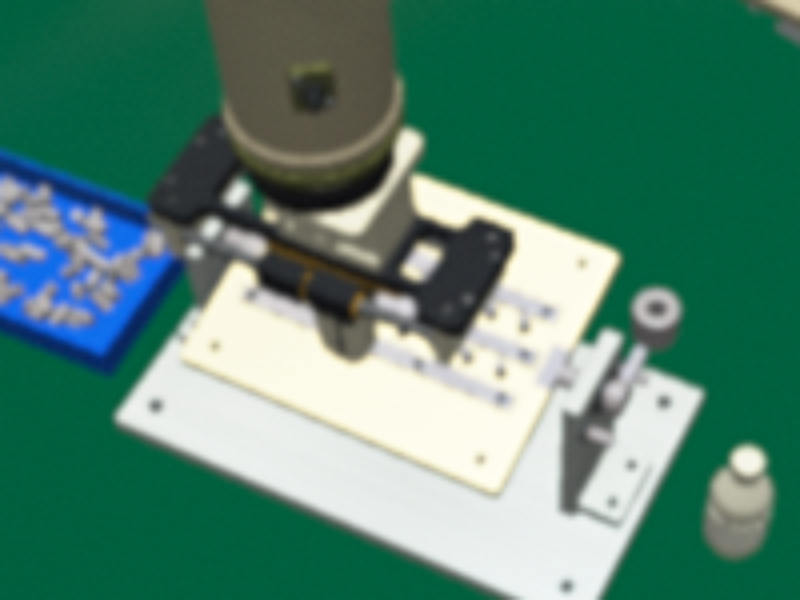

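The scene crop shows the shut fingertips at about (345,350), hovering over the frame's far half. I shift slightly outward and then press down.

Emit:
send_rows(rows=[[1, [0.6, -0.4, 0], 0], [1, [0, 0, 1], 0], [1, [0, 0, 0.5], 0], [1, [0, 0, 0.5], 0], [1, [0, 0, 0.5], 0]])

```text
t: 3.7
ee_pos: [0.6267, -0.0181, 0.1278]
tool_rot: [[0.984, 0.176, -0.001], [0.176, -0.984, 0.0], [-0.001, -0.0, -1.0]]
contact_force: [-0.1, -0.0, 0.6]
opening: 0.0002
gripper_force: 0.1
```

Emit:
send_rows(rows=[[1, [0, 0, 0.5], 0], [1, [0, 0, 0.5], 0], [1, [0, 0, 0.5], 0], [1, [0, 0, 0.5], 0], [1, [0, 0, 0.5], 0]])

```text
t: 4.2
ee_pos: [0.6272, -0.0182, 0.1034]
tool_rot: [[0.984, 0.176, 0.0], [0.176, -0.984, -0.0], [0.0, 0.0, -1.0]]
contact_force: [-0.7, 0.1, 1.9]
opening: 0.0004
gripper_force: 0.8
```

```bash
python3 st.py
```

```text
4.2 stand xyz mm [ 6.100e+01 -1.000e-01  1.034e+02] toolx deg 10.128076138384486 [-0.71  0.11  1.88] 0.00035362352890762577
```

Contact force is 1.9 N, as expected. I keep pressing.

Emit:
send_rows(rows=[[1, [0, 0, 0.5], 0], [1, [0, 0, 0.5], 0], [1, [0, 0, 0.5], 0], [1, [0, 0, 0.4], 0], [1, [0, 0, 0], 0]])

```text
t: 4.7
ee_pos: [0.6266, -0.0181, 0.0836]
tool_rot: [[0.984, 0.176, -0.001], [0.176, -0.984, 0.0], [-0.001, -0.0, -1.0]]
contact_force: [0.8, 1.0, 0.5]
opening: 0.0004
gripper_force: 0.1
```

```bash
python3 st.py;  python3 - <<'E'
from fit import *
P=[get_image("scene"),get_image("top")]
n,p="s",P[0]
a=proj(p,[.567,-.029,.13])[0].astype(int); cv2.imwrite(f"pics/{n}2.png",cv2.resize(p["color"][a[1]-75:a[1]+75,a[0]-100:a[0]+100],None,fx=4,fy=4))
E
```

```text
4.7 stand xyz mm [60.3  0.1 83.6] toolx deg 10.128356758358487 [0.83 1.04 0.49] 0.0004052159086942423
```

View pics/s2.png

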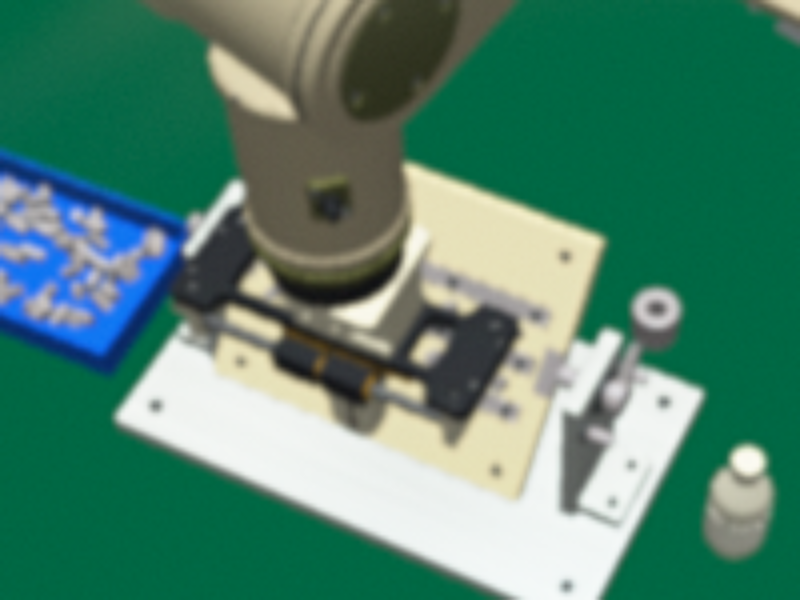

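The scene crop shows the frame tilted about 45°, with its near edge raised (corner at (605,240)) and the tip resting on the far strip. I lift off and go round over the top to the near side.

Emit:
send_rows(rows=[[1, [0, 0, -3], 0], [1, [0, 0, -4], 0], [1, [0, 0, -4.5], 0], [1, [0, 0, -4.5], 0], [1, [0, 0, 0], 0]])

```text
t: 5.3
ee_pos: [0.6307, -0.0185, 0.254]
tool_rot: [[0.984, 0.176, 0.013], [0.176, -0.984, -0.001], [0.013, 0.004, -1.0]]
contact_force: [0.3, -0.3, 0.9]
opening: 0.0007
gripper_force: 0.0
```

Emit:
send_rows(rows=[[1, [-4, 0, 0], 0], [1, [-4, 0, 0], 0], [1, [-4, 0, 0], 0], [1, [-4, 0, 0], 0], [1, [-1, 0, 0], 0]])

```text
t: 5.8
ee_pos: [0.4568, -0.0483, 0.2441]
tool_rot: [[0.985, 0.175, -0.001], [0.175, -0.985, -0.0], [-0.001, -0.0, -1.0]]
contact_force: [-0.2, 0.6, 0.2]
opening: 0.0003
gripper_force: 0.0
```

```bash
python3 st.py;  python3 - <<'E'
from fit import *
np.set_printoptions(precision=4,suppress=True)
P=[get_image("scene"),get_image("top")]
r={}
for n,p in zip("st",P):
    for k in mark_of(p,"long_edge")[:2]: print(n,k)
from functools import partial
for sub in (P,P[:1]):
    v,e,Q=fit(sub,[.5672,-.0288,.1768,.8]); print(v,e)
E
```

```text
5.8 stand xyz mm [-1.121e+02  2.000e-01  2.441e+02] toolx deg 10.090671289334757 [-0.16  0.57  0.16] 0.0002811182243361248
s {'centre': [228.3, 148.7], 'score': 0.89}
[ 0.562  -0.0248  0.0115  1.2061] [ 5.3606 17.2533]
[ 0.5684 -0.0253  0.1818  0.8203] [0.1968]
```

Emit:
send_rows(rows=[[1, [0, 0, 3.3], 0], [1, [0, 0, 3.3], 0], [1, [1.5, 0, 0], 0], [1, [1.5, 0, 0], 0], [1, [0.5, 0, 0], 0]])

```text
t: 6.5
ee_pos: [0.4959, -0.0414, 0.178]
tool_rot: [[0.984, 0.177, -0.001], [0.177, -0.984, 0.0], [-0.001, -0.0, -1.0]]
contact_force: [-0.6, -0.6, 0.4]
opening: 0.0001
gripper_force: 0.0
```

Emit:
send_rows(rows=[[1, [0.7, 0, 0], 0], [1, [0.7, 0, 0], 0], [1, [0.7, 0, -0.2], 0], [1, [0.7, 0, -0.2], 0], [1, [0.7, 0, -0.2], 0]])

```text
t: 7.0
ee_pos: [0.5294, -0.0357, 0.1851]
tool_rot: [[0.984, 0.176, 0.001], [0.176, -0.984, -0.0], [0.001, 0.0, -1.0]]
contact_force: [-0.3, -0.2, 1.7]
opening: 0.0004
gripper_force: 0.8
```

```bash
python3 st.py
```

```text
7.0 stand xyz mm [-3.840e+01 -1.000e-01  1.851e+02] toolx deg 10.125805387316804 [-0.27 -0.16  1.67] 0.0004368039811851914
```

Run:
```python
from fit import *
np.set_printoptions(precision=4,suppress=True)
p=get_image("scene"); a=proj(p,[.567,-.029,.13])[0].astype(int); cv2.imwrite("pics/s3.png",cv2.resize(p["color"][a[1]-75:a[1]+75,a[0]-100:a[0]+100],None,fx=4,fy=4))
print(get_state()["contact_force"], [get_state()["contact_force"]])
```

```text
[-0.4842  0.7518 -0.4415] [array([-0.4842,  0.7518, -0.4415])]
```

View pics/s3.png

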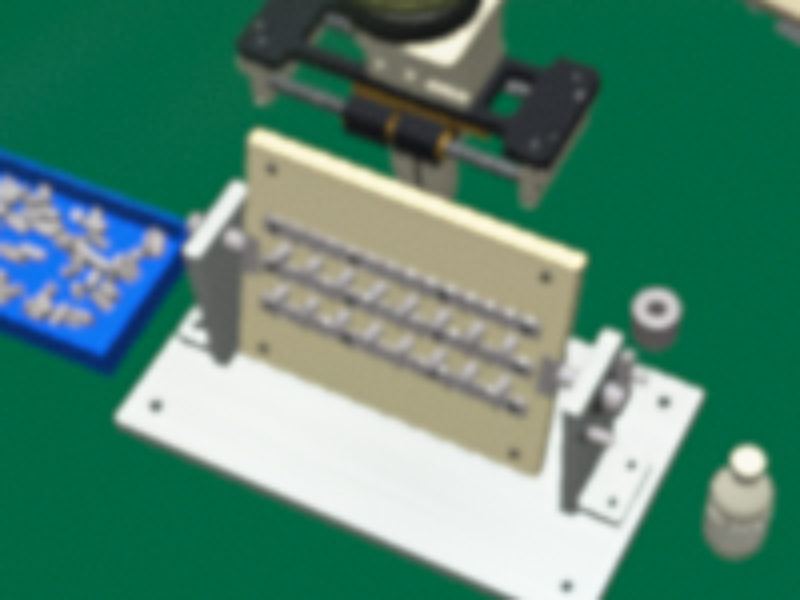

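The scene crop shows the frame nearly on edge, top edge from (255,135) to (580,265), fingers pushing from behind and the stand unmoved. I continue over the top along the arc.

Emit:
send_rows(rows=[[1, [0.6, 0, -0.3], 0], [1, [0.6, 0, -0.3], 0], [1, [0.6, 0, -0.3], 0], [1, [0.7, 0, -0.2], 0], [1, [0.6, 0, 0], 0]])

```text
t: 7.55
ee_pos: [0.56, -0.0302, 0.1962]
tool_rot: [[0.984, 0.176, 0.001], [0.176, -0.984, -0.0], [0.001, 0.0, -1.0]]
contact_force: [-1.4, -0.3, 2.4]
opening: 0.0006
gripper_force: 0.7
```

Emit:
send_rows(rows=[[1, [0.6, 0, 0], 0], [1, [0.6, 0, 0], 0], [1, [0.6, 0, 0], 0], [1, [0.55, 0, 0.2], 0], [1, [0.55, 0, 0.2], 0]])

```text
t: 8.05
ee_pos: [0.5882, -0.025, 0.1915]
tool_rot: [[0.984, 0.176, 0.0], [0.176, -0.984, 0.0], [0.0, -0.0, -1.0]]
contact_force: [-1.4, 0.3, 0.1]
opening: 0.0007
gripper_force: 0.7
```

```bash
python3 st.py
```

```text
8.05 stand xyz mm [ 21.3   0.  191.5] toolx deg 10.133538097795975 [-1.39  0.34  0.07] 0.0006526514326671165
```

Emit:
send_rows(rows=[[1, [0.5, 0, 0.28], 0], [1, [0.5, 0, 0.28], 0], [1, [0.44, 0, 0.4], 0], [1, [0.44, 0, 0.4], 0], [1, [0.44, 0, 0.4], 0]])

```text
t: 8.55
ee_pos: [0.611, -0.0211, 0.1738]
tool_rot: [[0.984, 0.176, 0.0], [0.176, -0.984, -0.0], [0.0, 0.0, -1.0]]
contact_force: [-1.4, -0.3, 2.0]
opening: 0.0005
gripper_force: 0.7
```

Emit:
send_rows(rows=[[1, [0.32, 0, 0.5], 0], [1, [0.32, 0, 0.5], 0], [1, [0.32, 0, 0.5], 0], [1, [0.14, 0, 0.35], 0], [1, [0.14, 0, 0.35], 0]])

```text
t: 9.05
ee_pos: [0.6228, -0.0189, 0.1517]
tool_rot: [[0.984, 0.176, -0.0], [0.176, -0.984, -0.0], [-0.0, -0.0, -1.0]]
contact_force: [-0.5, -0.3, 1.8]
opening: 0.0009
gripper_force: 0.8
```

```bash
python3 st.py;python3 - <<'E'
from fit import *
p=get_image("scene"); a=proj(p,[.567,-.029,.13])[0].astype(int); cv2.imwrite("pics/s4.png",cv2.resize(p["color"][a[1]-75:a[1]+75,a[0]-100:a[0]+100],None,fx=4,fy=4))
E
```

```text
9.05 stand xyz mm [ 56.5  -0.  151.7] toolx deg 10.132628874261968 [-0.52 -0.3   1.76] 0.0009222618818520034
```

View pics/s4.png

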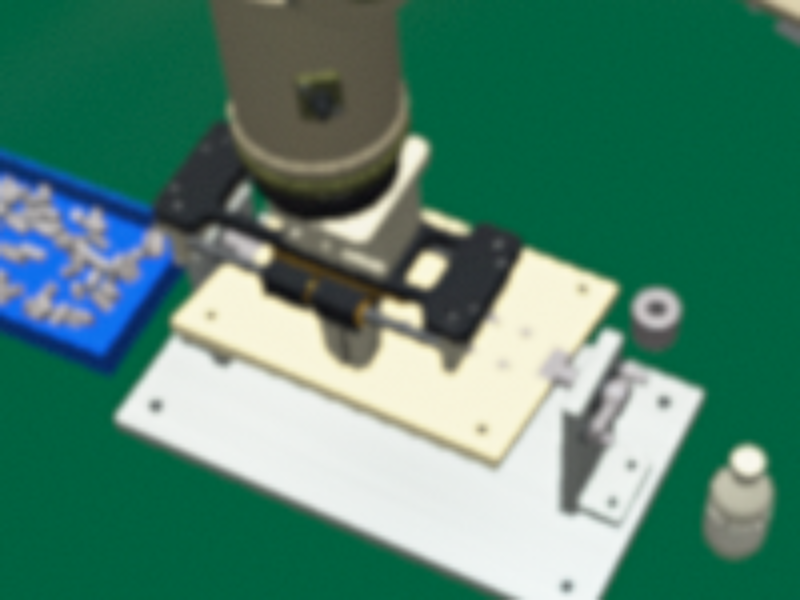

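The scene crop shows the back up with the far edge still about 13° high and the tip at (350,350) on it. I ease it down slowly, watching for the stop.

Emit:
send_rows(rows=[[1, [0.1, 0, 0.25], 0], [1, [0.1, 0, 0.25], 0], [1, [0, 0, 0.2], 0], [1, [0, 0, 0.2], 0], [1, [0, 0, 0.2], 0]])

```text
t: 9.6
ee_pos: [0.6251, -0.0185, 0.1413]
tool_rot: [[0.984, 0.176, 0.001], [0.176, -0.984, 0.0], [0.001, 0.0, -1.0]]
contact_force: [0.9, 0.5, 1.2]
opening: 0.0003
gripper_force: 0.8
```

Emit:
send_rows(rows=[[1, [0, 0, 0.1], 0], [1, [0, 0, 0.1], 0], [1, [0, 0, 0.1], 0], [1, [0, 0, 0.05], 0], [1, [0, 0, 0.05], 0]])

```text
t: 10.1
ee_pos: [0.6248, -0.0186, 0.1371]
tool_rot: [[0.984, 0.176, 0.0], [0.176, -0.984, -0.0], [0.0, 0.0, -1.0]]
contact_force: [1.0, 0.5, 0.9]
opening: 0.0002
gripper_force: 0.9
```

```bash
python3 st.py
```

```text
10.1 stand xyz mm [ 5.850e+01 -1.000e-01  1.371e+02] toolx deg 10.12827575121507 [0.98 0.52 0.89] 0.00022402078363678834
```

Emit:
send_rows(rows=[[1, [0, 0, 0.05], 0], [1, [0, 0, 0.05], 0], [1, [0, 0, 0.05], 0], [1, [0, 0, 0.0], 0]])

```text
t: 10.5
ee_pos: [0.6248, -0.0186, 0.1363]
tool_rot: [[0.984, 0.176, 0.0], [0.176, -0.984, -0.0], [0.0, 0.0, -1.0]]
contact_force: [-1.4, -0.4, 6.1]
opening: 0.0004
gripper_force: 3.1
```

Emit:
send_rows(rows=[[1, [0, 0, 0.05], 0], [1, [0, 0, 0.05], 0], [1, [0, 0, 0.0], 0]])

```text
t: 10.8
ee_pos: [0.6249, -0.0186, 0.1362]
tool_rot: [[0.984, 0.176, 0.001], [0.176, -0.984, -0.0], [0.001, 0.0, -1.0]]
contact_force: [-3.1, 0.2, 11.5]
opening: 0.0004
gripper_force: 6.0
```

The force climbed to 11.5 N with the tip at 136.2 mm, so the frame is on its stop and level. I lift off and check.

Emit:
send_rows(rows=[[1, [0, 0, -0.2], 0], [1, [0, 0, -1], 0], [1, [0, 0, -4], 0], [1, [0, 0, -4.5], 0], [1, [0, 0, -4.5], 0]])

```text
t: 11.3
ee_pos: [0.6239, -0.0185, 0.2777]
tool_rot: [[0.984, 0.176, -0.002], [0.176, -0.984, 0.0], [-0.002, -0.0, -1.0]]
contact_force: [0.9, -0.6, -0.4]
opening: 0.0004
gripper_force: 0.0
```

Emit:
send_rows(rows=[[1, [-3.2, 3.2, 0], 0], [1, [-3.2, 3.2, 0], 0], [1, [-3.2, 3.2, 0], 0], [1, [-3.2, 3.2, 0], 0], [1, [-3.2, 3.2, 0], 0]])

```text
t: 11.8
ee_pos: [0.4939, -0.2053, 0.2768]
tool_rot: [[0.984, 0.176, -0.0], [0.176, -0.984, 0.0], [-0.0, -0.0, -1.0]]
contact_force: [0.3, -0.4, 0.1]
opening: 0.0004
gripper_force: 0.0
```

Emit:
send_rows(rows=[[1, [-3.2, 3.2, 0], 0], [1, [-3.2, 3.2, 0], 0], [1, [-3.2, 3.2, 0], 0], [1, [-3.2, 3.2, 0], 0], [1, [0, 0, 0], 0]])

```text
t: 12.3
ee_pos: [0.3884, -0.3565, 0.2766]
tool_rot: [[0.985, 0.17, -0.002], [0.17, -0.985, -0.001], [-0.002, 0.001, -1.0]]
contact_force: [-0.8, 0.7, 0.2]
opening: 0.0007
gripper_force: 0.0
```

Run:
```python
from fit import *
np.set_printoptions(precision=4,suppress=True)
P=[get_image("scene"),get_image("top")]
v,e,Q=fit(P,[.5672,-.0288,.1768,3.1]); print(v,e,get_state()["contact_force"])
cv2.imwrite("pics/end.png",np.hstack([p["color"][60:300,60:440] for p in P]))
```

```text
[ 0.5678 -0.0286  0.172   3.1445] [1.7479 0.6846] [ 0.4231  0.1638 -0.4129]
```

View pics/end.png

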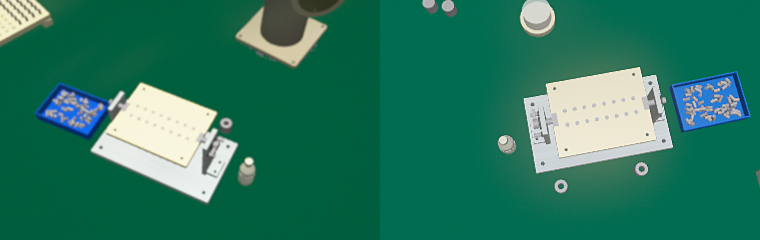

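Both views show the frame level with its back up. The fit gives an angle of 3.145, the stand has not moved, and the collars, bottle and tray are in place.

```bash
python3 -c "from cell import *; print(finish_job())"
```

```text
the job is handed in; nothing more can be done
None
```

The frame is flipped back-up and level on its second stop (fitted angle 3.145 rad). It was eased down in sub-millimetre steps, the stand and the things around it have not moved, and the job was handed in at about 12 s of the 48 s allowed.

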